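# Lock a bamboo sounding tube into its stand foot

### The job

Take the bamboo sounding tube out of its wooden rest and lock its brass bayonet end into the brass ring of the stand foot: find the two slots by feel, push in against the spring, turn clockwise (seen from above) to the stop and let go, so that the tube stands upright and locked, sprung up into its catch. Be gentle, putting no more than about 40 N on the foot, and leave the bowls and the beater where they are.

Things in the scene. Friction and masses are not known exactly. Their poses are not given: they have to be found in the camera images.
- tube_mid (a point): Centre of the loose bamboo tube (0.2 kg, upright in the rest), half-way up its 150 mm. z up along the tube. Bamboo grip part: round, 40 mm diameter, from 44 mm below to 75 mm above this point. Under it a brass collar, 58 mm diameter, 6 mm thick (underside 50 mm below this point), then a brass plug, 32 mm diameter, tapering to 22 mm over its lowest 8 mm.
- tube_lugs (a point): On the tube's axis, 64.5 mm below its centre, at mid-height of two opposite bayonet lugs that stick out of the plug along +x and -x of this frame (the tube's frame) to 21 mm radius; each 10 mm wide, 5 mm high, underside 67 mm below the tube's centre. Red stripes on bamboo, collar and top rim mark the lug directions. The lugs are alike: a half turn makes no difference.
- foot: Fixed stand foot: dark wooden block 110 x 110 x 25 mm; origin at the centre of its underside on the table, z up. On it, centred, a brass bayonet ring, 62 mm diameter, its top 58 mm above the table. The ring sits askew: its two slots lie on a line 60 degrees (give or take up to 40) counterclockwise from above from the block's x axis; look or feel. It does not turn in use.
- ring_top (a point): Middle of the ring's top, 58 mm above the table; frame as the block's, not the slots'. Bore 34.4 mm. Two opposite slots open at the top, 43 degrees wide, giving the lugs about 5 degrees to spare each way. Elsewhere lugs land on the flat top with the tube's centre 67 mm above this point and the tapered tip 8 mm into the bore, centring it. In the slots they sink 4 mm freely, then meet the spring.
- catch (a point): On the ring's axis, 115 mm above the table: where the tube's centre ends when locked, 10 mm lower than with lugs on the ring's top. To lock: push 13 to 17 mm below that resting height (collar lands at 17; spring 5 N at first, +0.4 N/mm), turn clockwise 60 degrees from mid-slot (catch from 57, hard stop at 64), let go: the spring lifts the lugs 3 mm behind a ridge, into the catch.
- rest: Fixed light wooden block 100 x 100 x 40 mm with a hole 45 mm in diameter through its middle, in which the tube's plug stands; the collar sits on its top. Origin at the centre of its underside, on the table.
- bowl_a: Bystander: white bowl, 116 mm across the rim, 55 mm high; origin at the centre of its foot.
- bowl_b: Bystander: blue bowl, 104 mm across the rim, 50 mm high; origin at the centre of its foot.
- cup: Bystander: small white bowl, 72 mm across the rim, 45 mm high; origin at the centre of its foot.
- beater: Bystander: wooden beater lying on the table, stick 160 mm long with a cork head at its +x end, 22 mm high; origin under the middle of the stick.
Mind the look-alikes: they are no part of the job. Of the things that look like the part that bears tube_mid, the smallest one is meant.

How it is judged:
By the outcome, as a careful person would: the job done as asked, in the order asked, and still so for the second after the job is handed in, with the robot touching nothing.
It also fails if it takes over 67 s, if anything falls off the work surface, if the arm or the gripper's body presses on something with over 40 N, if the wrist force passes 120 N, or if a joint passes its speed limit or range.

### The arm

A 6-joint arm with a two-finger parallel gripper is mounted at the origin on the work surface. World frame = base frame: x ahead of the robot, y to its left, z up, the work surface at z = 0. Lengths are in m, angles in rad, forces in N, time in s.
With the tool pointing down it reaches from about 0.35 to 0.975 m from the base axis. Payload 4.9 kg.
Tool frame: the origin (TCP) lies midway between the tips of the shut fingers; the grasp point (between the pads) lies 19 mm behind it; y points along the fingers, z is the direction in which the jaws open and shut, and the axes are right-handed (so a half turn about y gives the same grasp; the last joint's range is limited). The gripper opens to 85 mm and grips with 20 to 120 N. Pads are 22 mm wide; open, the fingers measure 114 mm over their backs; the gripper's body (76 mm by 85 mm) begins 54 mm behind the grasp point. The pads swing forward as they close: fully open they stand 13 mm farther back than shut.
Start: joints at [1.103, 0.053, 1.613, -0, 1.476, -0.119], TCP at [0.214, 0.587, 0.231] pointing down, gripper open.
Joint ranges: [-3.01, 3.01], [-1.01, 2.22], [0.06, 2.58], [-1.02, 4.17], [0.09, 2.62], [-3.14, 3.14]. Speed limits (rad/s): [2.57, 2.57, 3.14, 3.14, 3.14, 3.14].

### API

Orientations are given as a unit quaternion [w, x, y, z].
In Python, from plant import * gives the robot as it stands.
- The arm moves only by the shell command python3 -m crank 'ROWS'. ROWS is JSON, a list that holds one entry, the list of rows, each a list of 5 numbers: the gripper command: -1 is shut, 1 is fully open, values between are in proportion, then the shift along the tool's x, y, z in cm, then the turn about the tool's y in degrees. In form: [[[jaw, dx, dy, dz, twist], ...]]. A call has 1 to 8 rows; each row shifts and turns the commanded pose from where the row before left it, along the tool's axes as they then stand; what a row does not reach is not made up. A row lasts 1/8 s, in which the tool goes at most 62.5 mm and 10.7 degrees, less where a joint would pass 70% of its speed; a pose out of reach is approached as far as the arm can. A call with a gripper value outside its range is refused whole. The fingers move at their own pace and stop on an object; the grip force is fixed at half the most. Time passes only in rows, so rows that do not move let the fingers close. It gives the time, the measured TCP pose, the force and the opening at its end, in the units of the state.
- state(): the state, without advancing time (a new reading comes with each control period).
- grab_frame(name): name is "scene" or "side" or "wrist"; returns a dict with "frame" (400x640x3 uint8, red, green, blue), "fx", "fy", "cx", "cy" (pixels), "D" ([k1, k2, p1, p2, k3] as OpenCV has them; the pictures are not rectified), "pose" (4x4, takes a point from camera to world coordinates). Camera axes: x right, y up, looking along -z (the intrinsics and any distortion apply to the point x, -y, -z); pixel columns grow to the right and rows downward; lengths in m; the calibration is good to about 2 mm. A picture is of the moment at which its call begins. There is no depth.
- job_done(): hands the job in, once; it reports no verdict.
The state is a dict: "time": time; "joint_pos": joint angles; "joint_vel": joint speeds; "joint_efforts": joint torques, N m; "tool_pos": TCP position; "tool_rot": TCP orientation; "contact_force": force on the tool from outside, world axes, zero at the start; "ft_torque": the same for the moment, N m; "gripper_width": opening from 0.0 (shut) to 1.0 (fully open).
Only numpy, scipy, OpenCV 4.12 (cv2) and the standard library are available. Lean on these libraries where they do the work, as an engineer would, in place of code of your own. Each camera call takes 0.05 s, during which the arm holds its last target.

## Working session

There is one attempt and no reset: what is moved stays moved. The work goes in short steps, Python scripts to look and compute and a shell command to move; the robot and the scene stay as the last step left them, time stands still between calls to the robot, and variables do not carry over. Pictures are saved under pics/ and viewed, and the job is handed in when it is done.

```bash
mkdir -p pics; ls; python3 - <<'E'
from plant import *
import cv2
print(state())
for n in ["scene","side","wrist"]:
    f=grab_frame(n); cv2.imwrite(f"pics/{n}0.png",f["frame"][:,:,::-1]); print(n,f["fx"],f["fy"],f["cx"],f["cy"],f["D"],f["pose"])
E
```

```text
pics
{'time': 0.0, 'joint_pos': array([ 1.10301327e+00,  5.33768469e-02,  1.61430986e+00, -1.04111749e-05,
        1.47602373e+00, -1.18984823e-01]), 'joint_vel': array([-0.00167543, -0.00059879,  0.00015783, -0.00058612, -0.00104801,
        0.00073906]), 'joint_efforts': array([-2.81617518e-03, -3.93665314e+01, -3.70185649e+01, -3.00660722e-04,
        6.75925883e-03, -4.73925486e-07]), 'tool_pos': array([0.21330958, 0.58679488, 0.23004117]), 'tool_rot': array([-0.69566252,  0.69709815, -0.12290723,  0.12248118]), 'contact_force': array([-0.84134127,  0.04479405, -1.19259052]), 'ft_torque': array([-0.0115918 ,  0.02914247, -0.01407536]), 'gripper_width': 0.9995309703024827}
scene 428.23480086848264 428.23480086848264 321.2059257953428 194.46405585324888 [-0.06501999  0.          0.          0.          0.        ] [[ 0.13676459 -0.57974884  0.80323516  1.20143787]
 [ 0.99045006  0.09430362 -0.10057588 -0.06913735]
 [-0.01743923  0.80931953  0.58710967  0.55403785]
 [ 0.          0.          0.          1.        ]]
side 366.9004538926619 366.9004538926619 319.9809053639933 203.08625517218644 [-0.06285845  0.          0.          0.          0.        ] [[ 0.99512645  0.06262985 -0.07616326  0.50021677]
 [-0.0975919   0.73608721 -0.66981448 -0.5090218 ]
 [ 0.01411243  0.67398302  0.73861203  0.62043372]
 [ 0.          0.          0.          1.        ]]
wrist 322.88176869395113 322.88176869395113 322.7505839156778 198.4650097441847 [0.02237819 0.         0.         0.         0.        ] [[ 0.34148384 -0.90148605 -0.26591668  0.14604375]
 [ 0.93988703  0.32720645  0.09771551  0.61185942]
 [-0.00107951 -0.2832999   0.95903076  0.3736198 ]
 [ 0.          0.          0.          1.        ]]
```

View pics/scene0.png

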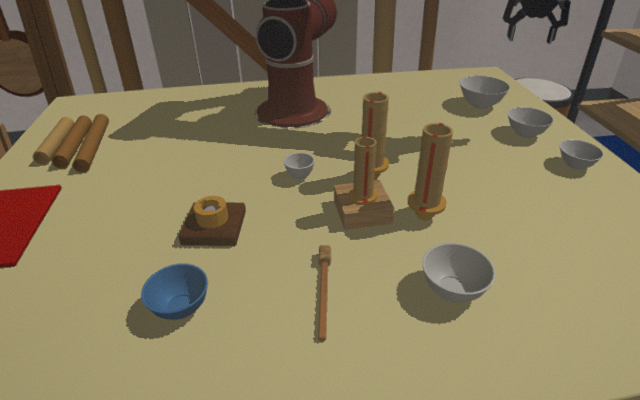

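View pics/side0.png

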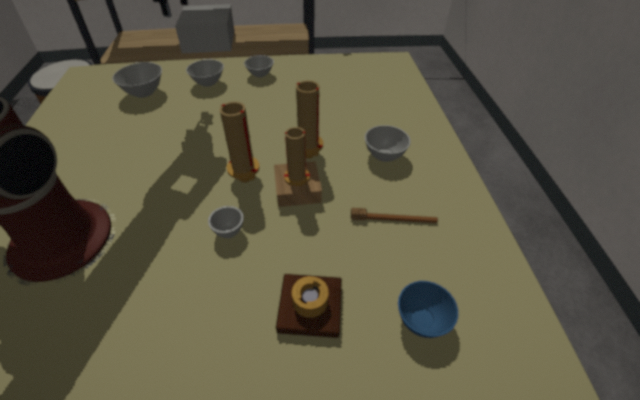

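View pics/wrist0.png

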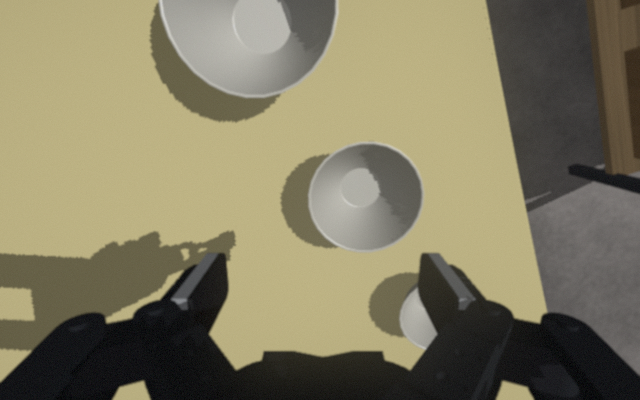

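Three tubes are visible in the scene picture: (375,130), (365,170) and (432,170). The middle one, at (297,155) in the side picture, is the smallest and stands in the wooden rest, so it fits. The foot is at (212,218) in scene and (310,303) in side. I'll confirm with enlarged crops.

```bash
cat > h.py <<'E'
import numpy as np, cv2
from plant import *
def ray(f,u,v):
    K=np.array([[f["fx"],0,f["cx"]],[0,f["fy"],f["cy"]],[0,0,1]])
    p=cv2.undistortPoints(np.array([[[u,v]]],float),K,np.array(f["D"]))[0,0]
    d=f["pose"][:3,:3]@np.array([p[0],-p[1],-1.0]); return f["pose"][:3,3],d/np.linalg.norm(d)
def onz(f,u,v,z):
    o,d=ray(f,u,v); return o+d*(z-o[2])/d[2]
def tri(f1,p1,f2,p2):
    o1,d1=ray(f1,*p1);o2,d2=ray(f2,*p2)
    A=np.stack([d1,-d2],1);s=np.linalg.lstsq(A,o2-o1,rcond=None)[0]
    a=o1+s[0]*d1;b=o2+s[1]*d2
    return (a+b)/2,np.linalg.norm(a-b)
def proj(f,P):
    q=np.linalg.inv(f["pose"])@np.append(P,1); q=np.array([q[0],-q[1],-q[2]])
    K=np.array([[f["fx"],0,f["cx"]],[0,f["fy"],f["cy"]],[0,0,1]])
    return cv2.projectPoints(q.reshape(1,1,3),np.zeros(3),np.zeros(3),K,np.array(f["D"]))[0][0,0]
def crop(img,x0,y0,w,h,s,name):
    c=cv2.resize(img[y0:y0+h,x0:x0+w],None,fx=s,fy=s,interpolation=cv2.INTER_CUBIC); cv2.imwrite(name,c[:,:,::-1])
E
python3 - <<'E'
from h import *
a=grab_frame("scene");b=grab_frame("side")
np.save("/tmp/a.npy",a,allow_pickle=True);np.save("/tmp/b.npy",b,allow_pickle=True)
A=a["frame"];B=b["frame"]
c1=np.vstack([np.hstack([cv2.resize(A[125:235,320:420],(400,440),interpolation=2),cv2.resize(B[115:215,255:346],(400,440),interpolation=2)])])
cv2.imwrite("pics/c_tube.png",c1[:,:,::-1])
c1=np.hstack([cv2.resize(A[190:250,175:255],(400,300),interpolation=2),cv2.resize(B[265:340,270:350],(400,375),interpolation=2)[:300+0]]) if 0 else None
crop(A,175,188,80,60,8,"pics/c_foot_scene.png");crop(B,265,265,90,75,8,"pics/c_foot_side.png")
E
```

```text
(no output)
```

View pics/c_tube.png

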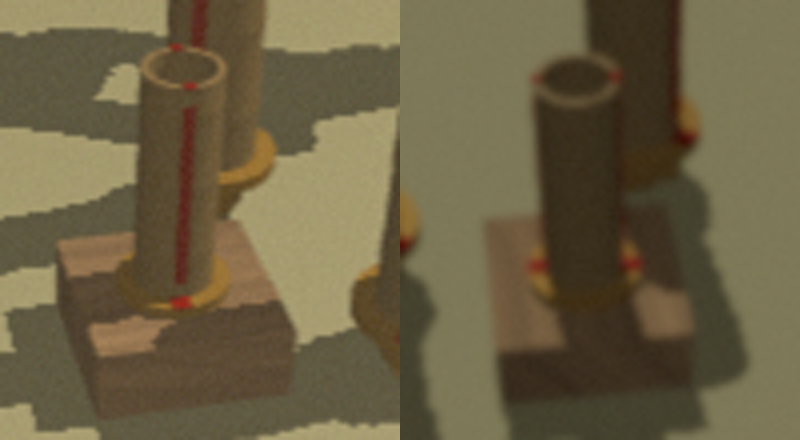

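View pics/c_foot_scene.png

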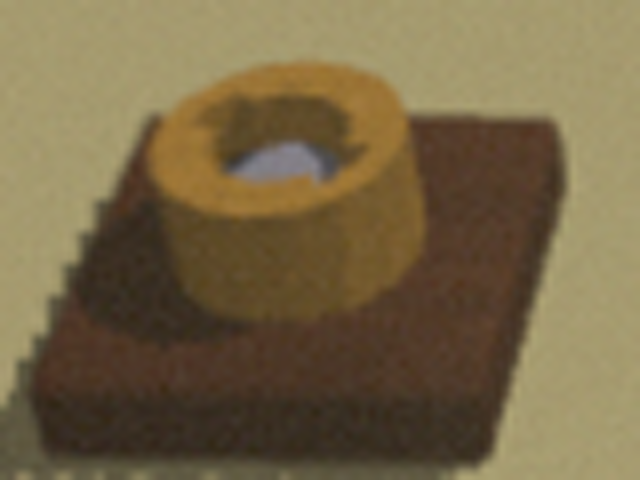

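View pics/c_foot_side.png

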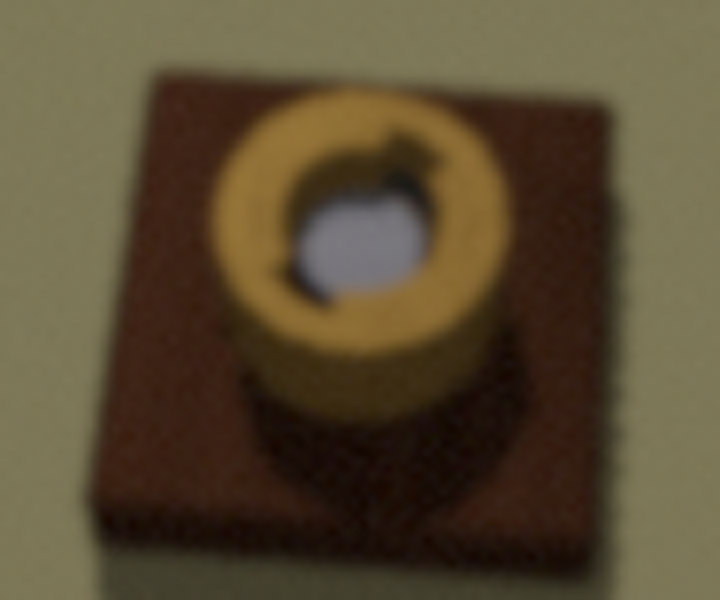

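```bash
python3 - <<'E'
from h import *
a=np.load("/tmp/a.npy",allow_pickle=True).item();b=np.load("/tmp/b.npy",allow_pickle=True).item()
print("tubetop",tri(a,(365.9,141.75),b,(295.3,133.2)),onz(a,365.9,141.75,.165),onz(b,295.3,133.2,.165))
p,q=onz(a,364.25,136.75,.165),onz(a,367.5,146.75,.165);print("rim scene",p,q,np.degrees(np.arctan2(*(q-p)[[1,0]])),np.linalg.norm(q-p))
p,q=onz(b,286.2,132.7,.165),onz(b,303.9,132.5,.165);print("rim side",p,q,np.degrees(np.arctan2(*(q-p)[[1,0]])),np.linalg.norm(q-p))
# collar marks z=.046 top side
p,q=onz(b,255+137/4.396,115+266/4.4,.046),onz(b,255+231/4.396,115+265/4.4,.046);print("collar side",p,q,(p+q)/2,np.degrees(np.arctan2(*(q-p)[[1,0]])),np.linalg.norm(q-p))
print("ring",tri(a,(210,205.4),b,(310.25,292.6)),onz(a,210,205.4,.058),onz(b,310.25,292.6,.058))
for f,P,Q in((a,(200.6,201.8),(218.1,207.4)),(b,(316.9,283.75),(302.5,300.6))):
    p,q=onz(f,*P,.058),onz(f,*Q,.058);print("slots",p,q,(p+q)/2,np.degrees(np.arctan2(*(q-p)[[1,0]])),np.linalg.norm(q-p))
# foot block corners top z=.025 side
cs=[(155,72),(612,102),(593,545),(97,505)]
P=[onz(b,265+x/8,265+y/8,.025) for x,y in cs]
print(np.round(P,4),np.mean(P,0))
for i in range(4):
    d=P[(i+1)%4]-P[i];print(np.linalg.norm(d),np.degrees(np.arctan2(d[1],d[0])))
# rest top corners side crop
s=state();from scipy.spatial.transform import Rotation as R
w,x,y,z=s["tool_rot"];print(R.from_quat([x,y,z,w]).as_matrix())
E
```

```text
tubetop (array([0.51578868, 0.10253094, 0.16378133]), np.float64(0.0010224480097158631)) [0.51709842 0.102461   0.165     ] [0.51588103 0.10008377 0.165     ]
rim scene [0.49753724 0.10368453 0.165     ] [0.53588707 0.10119723 0.165     ] -3.71090534730178 0.0384304023641701
rim side [0.49747581 0.10328288 0.165     ] [0.53349627 0.10101388 0.165     ] -3.604418874815428 0.03609185314899437
collar side [0.49111751 0.10308364 0.046     ] [0.53961873 0.09977199 0.046     ] [0.51536812 0.10142781 0.046     ] -3.9060856220228333 0.04861414240706877
ring (array([ 0.52153802, -0.20153789,  0.05606039]), np.float64(0.0005033128324848583)) [ 0.52393093 -0.20085182  0.058     ] [ 0.521575   -0.20284883  0.058     ]
slots [ 0.50913301 -0.22013514  0.058     ] [ 0.53287201 -0.18483255  0.058     ] [ 0.52100251 -0.20248385  0.058     ] 56.08139707621482 0.042541896481114616
slots [ 0.53442428 -0.18684186  0.058     ] [ 0.507441   -0.21659789  0.058     ] [ 0.52093264 -0.20171988  0.058     ] -132.2022836599476 0.040168626843333166
[[ 0.4778 -0.142   0.025 ]
 [ 0.5831 -0.1595  0.025 ]
 [ 0.5648 -0.2647  0.025 ]
 [ 0.4619 -0.2466  0.025 ]] [ 0.52189461 -0.2031905   0.025     ]
0.10682256794748746 -9.402968815327334
0.10678976458425736 -99.89985773584495
0.10448049334776756 170.03066201614146
0.10576252275307947 81.36690618497946
[[ 9.39763352e-01 -4.52190871e-04  3.41825449e-01]
 [-3.41825722e-01 -8.53352343e-04  9.39762974e-01]
 [-1.33254690e-04 -9.99999534e-01 -9.56519730e-04]]
```

```bash
python3 - <<'E'
from h import *
a=np.load("/tmp/a.npy",allow_pickle=True).item();b=np.load("/tmp/b.npy",allow_pickle=True).item()
for n,p,q in(("top1",(375,99),(234,108)),("top2",(437,130),(307,88)),("cupA",(299,160),(226,217))): print(n,tri(a,p,b,q))
for n,p,q in(("c1",(375,164),(242,168)),("c2",(427,201),(311,146))): print(n,tri(a,p,b,q))
E
```

```text
top1 (array([0.39462439, 0.14921237, 0.19678202]), np.float64(0.0048828309831716))
top2 (array([0.54904438, 0.22431164, 0.19491331]), np.float64(0.0012179837242186338))
cupA (array([ 0.36488901, -0.01273652,  0.04679121]), np.float64(0.00306261328448528))
c1 (array([0.38584209, 0.15869133, 0.02855221]), np.float64(0.002949053981888023))
c2 (array([0.55582454, 0.22155457, 0.03717763]), np.float64(0.008640509613674118))
```

```bash
python3 -m crank '[[[1,3,-2,-2.5,0],[1,4,-1.5,-3.2,0],[1,4,0,-3.2,5],[1,4,0,-3.2,5],[1,4,0,-3.2,5],[1,4,0,-3.2,5],[1,4,0,-3.2,0],[1,4,0,-3.2,0]]]'
```

```text
time: 1.25
tool_pos: [0.3626, 0.2213, 0.2663]
tool_rot: [0.665, -0.664, 0.241, -0.242]
contact_force: [0.5, 0.1, 0.6]
gripper_width: 1.001
```

```bash
cat > g.py <<'E'
import sys
from h import *
from scipy.spatial.transform import Rotation as R
s=state();w,x,y,z=s["tool_rot"];M=R.from_quat([x,y,z,w]).as_matrix()
yaw=np.degrees(np.arctan2(M[1,0],M[0,0]))
print("t",round(s["time"],2),"pos",np.round(s["tool_pos"],4),"yaw",round(yaw,2),"tilt",np.round(M[2],4),"F",np.round(s["contact_force"],1),"T",np.round(s["ft_torque"],2),"gw",round(s["gripper_width"],3),"q",np.round(s["joint_pos"],2))
if len(sys.argv)>1:
    T=np.array(eval(sys.argv[1]));print("shift cm",np.round(100*M.T@(T-s["tool_pos"]),2))
E
python3 g.py "[.5158,.102,.23]"
```

```text
t 1.25 pos [0.3626 0.2213 0.2663] yaw -39.96 tilt [ 3.e-04 -1.e+00  3.e-04] F [0.5 0.1 0.6] T [ 0.   -0.08  0.05] gw 1.001 q [ 0.37 -0.48  2.01 -0.    1.61 -0.5 ]
shift cm [19.41  3.63  0.69]
```

```bash
python3 -m crank '[[[1,4.9,0,0.1,0],[1,4.9,0,0.2,0],[1,4.9,0,0.2,0],[1,4.7,0,0.2,0],[1,0,1,0,10],[1,0,1,0,10],[1,0,0,0,0],[1,0,0,0,0]]]'; python3 g.py "[.5158,.102,.23]"; python3 - <<'E'
from h import *
f=grab_frame("wrist");cv2.imwrite("pics/w1.png",f["frame"][:,:,::-1]);np.save("/tmp/w.npy",f,allow_pickle=True)
f=grab_frame("scene");cv2.imwrite("pics/s1.png",f["frame"][:,:,::-1])
E
```

```text
time: 2.25
tool_pos: [0.5158, 0.1037, 0.2467]
tool_rot: [0.613, -0.613, 0.353, -0.353]
contact_force: [-0.4, 0.5, 0.2]
gripper_width: 0.997
t 2.25 pos [0.5158 0.1037 0.2467] yaw -59.83 tilt [ 3.e-04 -1.e+00  4.e-04] F [-0.4  0.5  0.2] T [ 0.03 -0.01 -0.05] gw 0.997 q [ 0.06 -0.2   1.82 -0.    1.51 -0.47]
shift cm [ 0.15  1.67 -0.08]
```

View pics/w1.png

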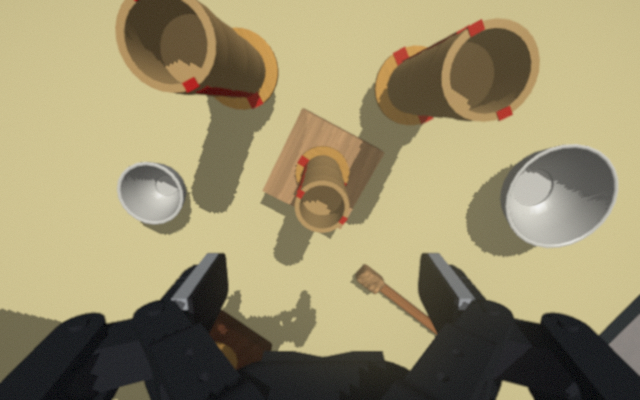

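View pics/s1.png

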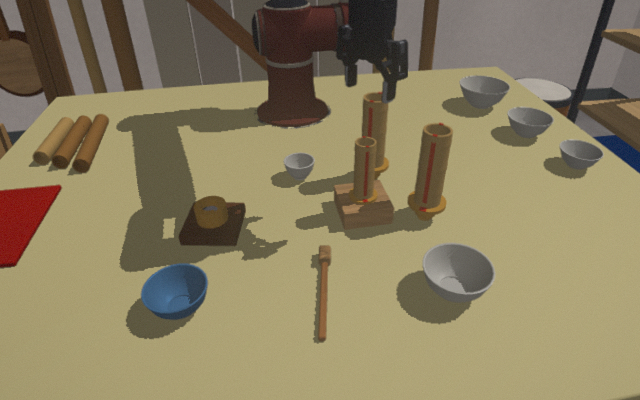

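```bash
python3 - <<'E'
from h import *
a=np.load("/tmp/a.npy",allow_pickle=True).item();f=np.load("/tmp/w.npy",allow_pickle=True).item()
s=state();print(proj(a,s["tool_pos"]),proj(f,s["tool_pos"]))
print(onz(f,322.5,206.5,.165)); p,q=onz(f,299,195,.165),onz(f,343.5,221,.165);print(np.degrees(np.arctan2(*(q-p)[[1,0]])),np.linalg.norm(q-p))
hsv=cv2.cvtColor(f["frame"],cv2.COLOR_RGB2HSV);m=((hsv[...,0]<6)|(hsv[...,0]>174))&(hsv[...,1]>150)&(hsv[...,2]>80)
n,l,st,c=cv2.connectedComponentsWithStats(m.astype(np.uint8))
for i in range(1,n):
    if 280<c[i][0]<370 and st[i][4]>4: print(c[i],st[i])
crop(f["frame"],280,130,90,120,5,"pics/w1c.png")
E
```

```text
[368.42525891 100.24210402] [322.21298057 257.11247135]
[0.51632638 0.10340488 0.165     ]
-1.4308355638244592 0.03828873221568785
[302.94642857 161.08928571] [299 157   9   9  56]
[299.6   193.025] [297 189   7   9  40]
[342.62962963 219.74074074] [340 217   7   6  27]
```

View pics/w1c.png

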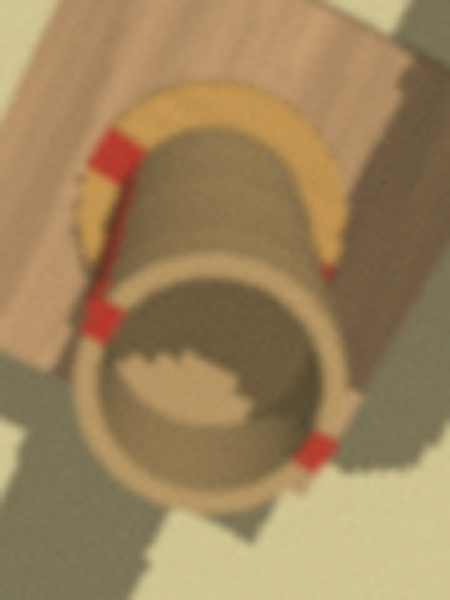

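The small tube in the rest is confirmed: the wrist view puts its rim at (322,206), with the rest block beneath it. The wrist and two-view measurements agree to within 1.5 mm, so I'm descending.

```bash
python3 -m crank '[[[1,0.05,4,-0.05,0],[1,0,4,0,0],[1,0,4,0,0],[1,0,1.9,0,0],[1,0,0,0,0]]]'; python3 g.py "[.516,.103,.108]"; python3 - <<'E'
from h import *
f=grab_frame("wrist");cv2.imwrite("pics/w2.png",f["frame"][:,:,::-1])
E
```

```text
time: 2.98
tool_pos: [0.5148, 0.103, 0.1064]
tool_rot: [-0.612, 0.613, -0.354, 0.353]
contact_force: [0.8, -0.3, 0.3]
gripper_width: 1.001
t 2.98 pos [0.5148 0.103  0.1064] yaw -59.95 tilt [-0.001 -1.    -0.002] F [ 0.8 -0.3  0.3] T [0.03 0.01 0.04] gw 1.001 q [ 0.06 -0.07  1.95 -0.    1.26 -0.47]
shift cm [ 0.06 -0.16  0.1 ]
```

View pics/w2.png

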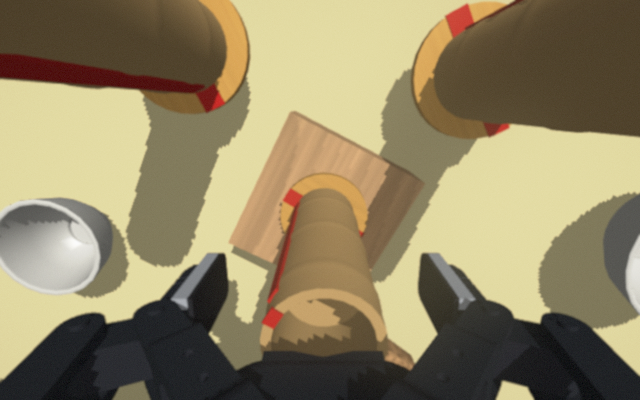

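Tube rim centred between the jaws at (323,325). Now shutting.

```bash
python3 -m crank '[[[1,0.05,0,0.1,0],[-1,0,0,0,0],[-1,0,0,0,0],[-1,0,0,0,0],[-1,0,0,0,0],[-1,0,0,0,0],[-1,0,0,0,0]]]'; python3 g.py
```

```text
time: 3.9
tool_pos: [0.5169, 0.103, 0.108]
tool_rot: [0.612, -0.612, 0.353, -0.354]
contact_force: [-1.3, -0.7, 6.1]
gripper_width: 0.459
t 3.9 pos [0.5169 0.103  0.108 ] yaw -59.98 tilt [ 4.e-04 -1.e+00  5.e-04] F [-1.3 -0.7  6.1] T [-0.08  0.26 -0.  ] gw 0.459 q [ 0.06 -0.07  1.95 -0.    1.26 -0.47]
```

```bash
python3 -m crank '[[[-1,0,-1,0,0],[-1,0,-2,0,0],[-1,0,-3,0,0],[-1,0,-3,0,0],[-1,0,-2,0,0],[-1,0,-1,0,0],[-1,0,0,0,0]]]'; python3 g.py "[.5217,-.1,.228]"; python3 - <<'E'
from h import *
for n in("wrist","side"):
  f=grab_frame(n);cv2.imwrite(f"pics/{n}3.png",f["frame"][:,:,::-1])
E
```

```text
time: 4.78
tool_pos: [0.5167, 0.103, 0.2277]
tool_rot: [0.613, -0.612, 0.353, -0.354]
contact_force: [-0.4, 0.5, -1.7]
gripper_width: 0.45
t 4.78 pos [0.5167 0.103  0.2277] yaw -59.98 tilt [ 3.e-04 -1.e+00  5.e-04] F [-0.4  0.5 -1.7] T [ 0.02 -0.02  0.02] gw 0.45 q [ 0.06 -0.18  1.84 -0.    1.48 -0.47]
shift cm [17.82 -0.03 -9.73]
```

View pics/wrist3.png

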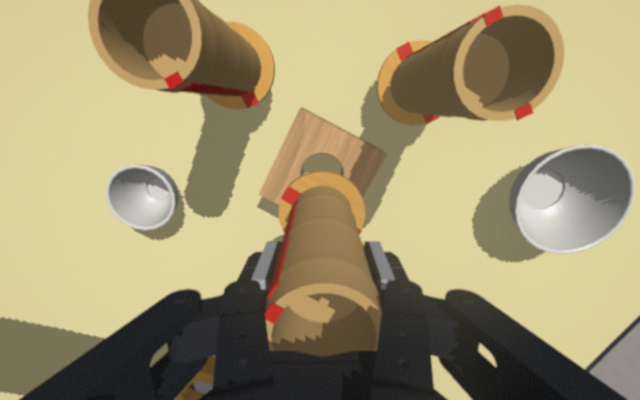

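View pics/side3.png

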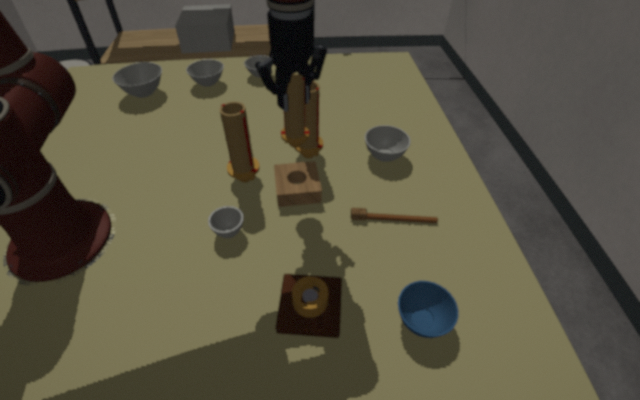

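```bash
python3 -m crank '[[[-1,3,0,-1.2,0],[-1,5,0,-2.3,0],[-1,5,0,-2.3,0],[-1,5,0,-2.3,0],[-1,5,0,-2.3,0],[-1,5,0,-2.2,0],[-1,5,0,-2.2,0],[-1,0,0,0,0]]]'; python3 g.py "[.5217,-.202,.228]"; python3 - <<'E'
from h import *
for n in("wrist",):
  f=grab_frame(n);cv2.imwrite(f"pics/{n}4.png",f["frame"][:,:,::-1]);np.save("/tmp/w.npy",f,allow_pickle=True)
E
```

```text
time: 5.88
tool_pos: [0.5526, -0.2598, 0.2252]
tool_rot: [-0.611, 0.612, -0.356, 0.354]
contact_force: [0.5, 0.3, -1.2]
gripper_width: 0.457
t 5.88 pos [ 0.5526 -0.2598  0.2252] yaw -60.25 tilt [-0.0024 -1.     -0.0019] F [ 0.5  0.3 -1.2] T [0.04 0.01 0.03] gw 0.457 q [-0.56  0.02  1.65 -0.    1.47 -1.08]
shift cm [-6.55 -0.27  0.18]
```

View pics/wrist4.png

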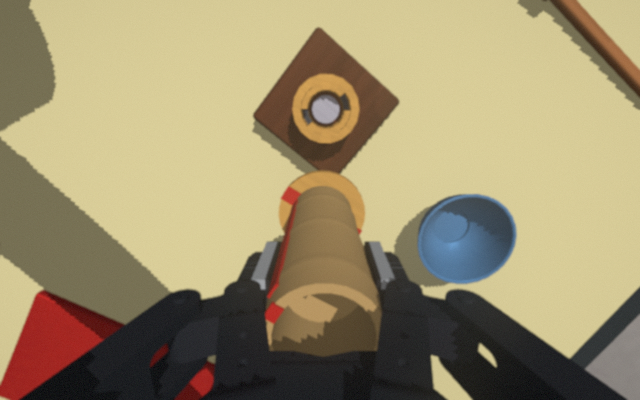

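```bash
python3 - <<'E'
from h import *
f=np.load("/tmp/w.npy",allow_pickle=True).item()
crop(f["frame"],281,63,90,90,7,"pics/w4c.png")
crop(f["frame"],265,165,120,60,6,"pics/w4d.png")
E
```

```text
(no output)
```

View pics/w4c.png

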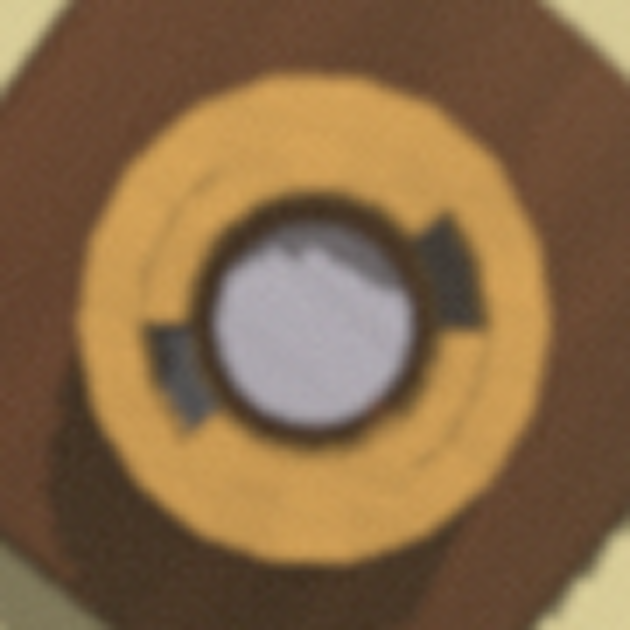

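View pics/w4d.png

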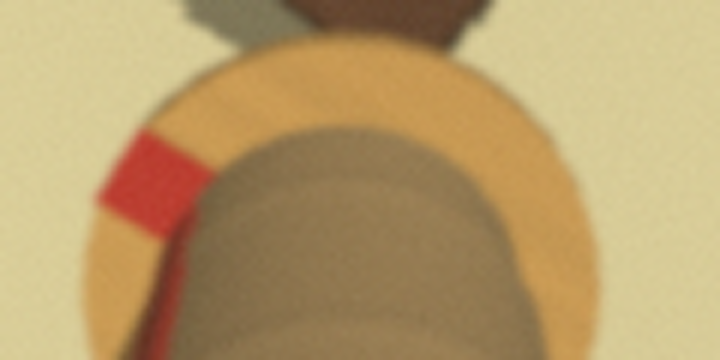

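```bash
python3 - <<'E'
from h import *
from scipy.optimize import least_squares
f=np.load("/tmp/w.npy",allow_pickle=True).item()
W=lambda x,y:onz(f,281+x/7-.43,63+y/7-.43,.058)
print("ring",W(315,319))
L=[W(147,327),W(185,432)];Rr=[W(447,212),W(487,327)];c=sum(L+Rr)/4;print("slot ctr",c)
for p in L+Rr: print(np.degrees(np.arctan2(*(p-c)[[1,0]])),np.linalg.norm(p-c))
d=sum(Rr)-sum(L);print("slot ang",np.degrees(np.arctan2(d[1],d[0])))
C=lambda x,y:onz(f,265+x/6-.42,165+y/6-.42,.163)
pts=np.array([C(*p) for p in[(85,290),(98,205),(145,130),(250,55),(350,35),(450,55),(550,140),(590,220),(600,290)]])[:,:2]
r=least_squares(lambda v:np.hypot(*(pts-v[:2]).T)-v[2],[.55,-.26,.029]);print("collar",r.x,np.sqrt(2*r.cost/9))
m=[C(98,205),C(145,130)];mm=(m[0]+m[1])/2;v=mm[:2]-r.x[:2];print("lug ang",np.degrees(np.arctan2(v[1],v[0])),"tool",state()["tool_pos"])
E
```

```text
ring [ 0.52139135 -0.19942158  0.058     ]
slot ctr [ 0.52186027 -0.20008051  0.058     ]
-149.66884312895024 0.02231193861831532
-112.03763064894854 0.02223497275693206
69.44970294800912 0.022225744834539218
29.202775522244213 0.022681811290977186
slot ang 49.11303315976092
collar [ 0.5515795  -0.258645    0.02873341] 0.00023307365664798345
lug ang 179.75963026245256 tool [ 0.5526843  -0.25779159  0.22524112]
```

```bash
python3 g.py "[.522,-.201,.228]"; python3 -m crank '[[[-1,-2,-0.2,0,0],[-1,-3,0,0.1,0],[-1,-1,0,0.1,-10],[-1,0,0,0,-10],[-1,0,0,0,-10],[-1,0,0,0,-10],[-1,0,0,0,-10],[-1,0,0,0,-1]]]'; python3 -m crank '[[[-1,0,0,0,0]]]'; python3 g.py "[.522,-.201,.153]"
```

```text
t 5.92 pos [ 0.5527 -0.2578  0.2252] yaw -60.14 tilt [-0.0034 -1.     -0.0014] F [ 0.8 -0.1 -1.7] T [-0.    0.03 -0.02] gw 0.452 q [-0.56  0.02  1.65  0.    1.47 -1.08]
shift cm [-6.45 -0.25  0.17]
time: 6.92
tool_pos: [0.5249, -0.2023, 0.2284]
tool_rot: [0.705, -0.705, 0.056, -0.055]
contact_force: [0.7, 0.3, -1.3]
gripper_width: 0.459
time: 7.05
tool_pos: [0.5251, -0.2029, 0.2288]
tool_rot: [0.705, -0.705, 0.056, -0.056]
contact_force: [0.3, -0.1, -1.2]
gripper_width: 0.458
t 7.05 pos [ 0.5251 -0.2029  0.2288] yaw -9.05 tilt [-8.e-04 -1.e+00  5.e-04] F [ 0.3 -0.1 -1.2] T [ 0.03 -0.05  0.03] gw 0.458 q [-0.5  -0.09  1.76  0.    1.47 -1.91]
shift cm [-0.33  7.58  0.14]
```

```bash
python3 -m crank '[[[-1,-0.3,1.5,0.15,0],[-1,0,3,0,0],[-1,0,2,0,0],[-1,0,0.8,0,0],[-1,0,0,0,0],[-1,0,0,0,0]]]'; python3 g.py "[.522,-.201,.143]"; python3 - <<'E'
from h import *
a=grab_frame("scene");b=grab_frame("side")
A=cv2.resize(a["frame"][120:240,160:260],(400,480),interpolation=2);B=cv2.resize(b["frame"][215:335,260:360],(400,480),interpolation=2)
cv2.imwrite("pics/ins1.png",np.hstack([A,B])[:,:,::-1])
E
```

```text
time: 7.8
tool_pos: [0.5232, -0.2023, 0.1575]
tool_rot: [-0.705, 0.705, -0.055, 0.056]
contact_force: [0.0, -0.1, -1.4]
gripper_width: 0.451
t 7.8 pos [ 0.5232 -0.2023  0.1575] yaw -8.99 tilt [ 1.9e-03 -1.0e+00 -7.0e-04] F [ 0.  -0.1 -1.4] T [ 0.04 -0.02 -0.03] gw 0.451 q [-0.5  -0.04  1.84  0.    1.35 -1.92]
shift cm [-0.14  1.45  0.11]
```

View pics/ins1.png

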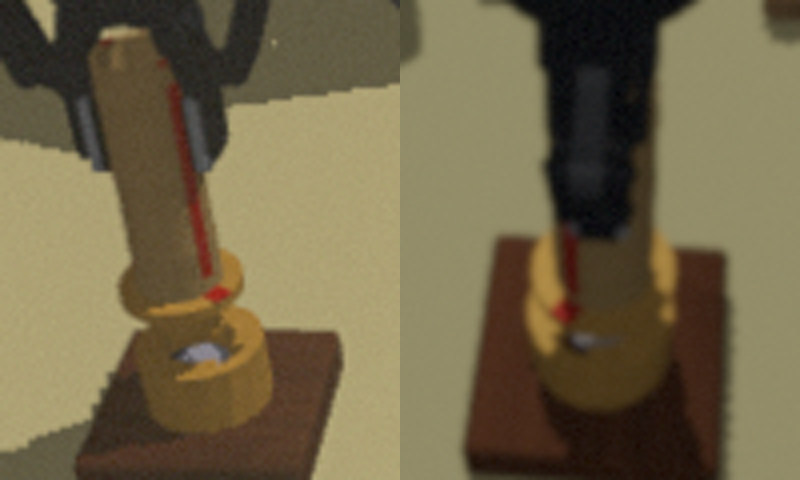

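```bash
python3 - <<'E'
from h import *
a=np.load("/tmp/a.npy",allow_pickle=True).item();b=np.load("/tmp/b.npy",allow_pickle=True).item()
P=(160+181/4,120+283/4);Q=(260+202/4,215+283/4)
print(tri(a,P,b,Q),onz(a,*P,.092),onz(b,*Q,.092))
t=np.array([.522,-.201,.092]);print(proj(a,t),P,proj(b,t),Q)
E
```

```text
(array([ 0.52101312, -0.20595944,  0.08975327]), np.float64(0.003542289245170326)) [ 0.52240955 -0.20413308  0.092     ] [ 0.52168316 -0.20905611  0.092     ]
[206.94252035 190.46985721] (205.25, 190.75) [310.29483893 281.39011229] (310.5, 285.75)
```

```bash
python3 - <<'E'
from h import *
a=np.load("/tmp/a.npy",allow_pickle=True).item()
for z in(.058,.092,.15,.21):
  q=proj(a,np.array([.522,-.203,z]));print(z,(q-[160,120])*4)
E
```

```text
0.058 [195.80480828 339.62708989]
0.092 [183.49370409 282.27698826]
0.15 [161.22552114 177.69035679]
0.21 [136.37704036  59.64027602]
```

```bash
python3 -m crank '[[[-1,0,0.4,0.25,0],[-1,0,0.3,0,0],[-1,0,0.2,0,0],[-1,0,0,0,0],[-1,0,0,0,0]]]'; python3 g.py "[.522,-.201,.143]"; python3 - <<'E'
from h import *
a=grab_frame("scene");b=grab_frame("side")
A=cv2.resize(a["frame"][120:240,160:260],(400,480),interpolation=2);B=cv2.resize(b["frame"][215:335,260:360],(400,480),interpolation=2)
cv2.imwrite("pics/ins2.png",np.hstack([A,B])[:,:,::-1])
E
```

```text
time: 8.52
tool_pos: [0.523, -0.1994, 0.1473]
tool_rot: [-0.705, 0.705, -0.055, 0.055]
contact_force: [-1.0, 0.3, -1.7]
gripper_width: 0.456
t 8.53 pos [ 0.523  -0.1994  0.1473] yaw -8.99 tilt [ 0. -1. -0.] F [-1.   0.3 -1.7] T [-0.02  0.04 -0.02] gw 0.456 q [-0.5  -0.04  1.85 -0.    1.33 -1.91]
shift cm [-0.07  0.43 -0.17]
```

View pics/ins2.png

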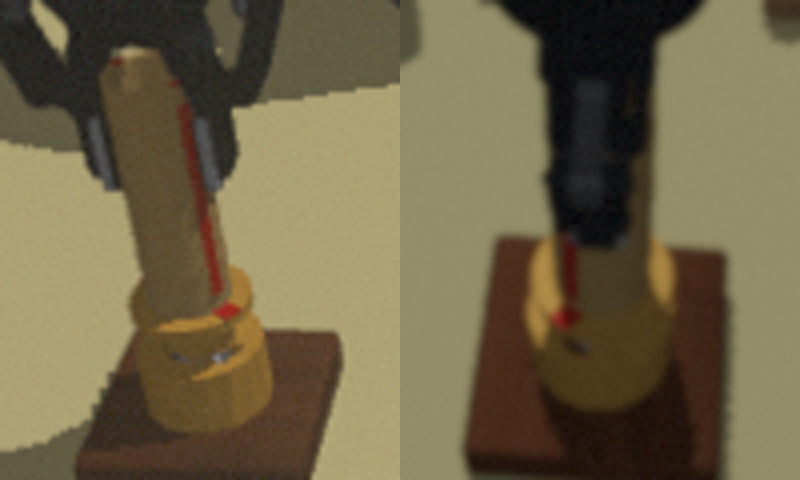

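```bash
python3 -m crank '[[[-1,0,0.2,0,0],[-1,0,0,0,0]]]'; python3 -m crank '[[[-1,0,0.2,0,0],[-1,0,0,0,0]]]';python3 -m crank '[[[-1,0,0.2,0,0],[-1,0,0,0,0]]]'; python3 g.py
```

```text
time: 8.88
tool_pos: [0.5228, -0.1993, 0.145]
tool_rot: [0.705, -0.705, 0.056, -0.055]
contact_force: [-0.9, -0.1, -1.6]
gripper_width: 0.457
time: 9.12
tool_pos: [0.5228, -0.1993, 0.143]
tool_rot: [0.705, -0.705, 0.056, -0.055]
contact_force: [0.3, -0.0, -1.1]
gripper_width: 0.449
time: 9.38
tool_pos: [0.5228, -0.1993, 0.141]
tool_rot: [0.705, -0.705, 0.056, -0.055]
contact_force: [-0.0, -1.0, -2.1]
gripper_width: 0.454
t 9.38 pos [ 0.5228 -0.1993  0.141 ] yaw -8.99 tilt [-5.e-04 -1.e+00  2.e-04] F [-0.  -1.  -2.1] T [-0.03 -0.06 -0.04] gw 0.454 q [-0.5  -0.03  1.85  0.    1.32 -1.91]
```

```bash
python3 -m crank '[[[-1,0,0.15,0,0],[-1,0,0,0,0]]]'; python3 -m crank '[[[-1,0,0.15,0,0],[-1,0,0,0,0]]]';python3 -m crank '[[[-1,0,0.15,0,0],[-1,0,0,0,0]]]'; python3 g.py
```

```text
time: 9.62
tool_pos: [0.5228, -0.1994, 0.1396]
tool_rot: [0.705, -0.705, 0.055, -0.055]
contact_force: [0.6, 0.5, -1.8]
gripper_width: 0.452
time: 9.88
tool_pos: [0.5232, -0.1995, 0.1388]
tool_rot: [-0.705, 0.705, -0.055, 0.056]
contact_force: [0.4, 0.2, 0.4]
gripper_width: 0.454
time: 10.12
tool_pos: [0.5233, -0.1996, 0.1375]
tool_rot: [-0.705, 0.705, -0.055, 0.056]
contact_force: [-1.1, 1.4, 3.6]
gripper_width: 0.457
t 10.12 pos [ 0.5233 -0.1996  0.1375] yaw -8.98 tilt [ 1.e-03 -1.e+00 -3.e-04] F [-1.1  1.4  3.6] T [0.23 0.15 0.02] gw 0.457 q [-0.5  -0.03  1.85  0.    1.31 -1.91]
```

```bash
python3 -m crank '[[[-1,0,0.15,0,0],[-1,0,0,0,0]]]'; python3 -m crank '[[[-1,0,0.15,0,0],[-1,0,0,0,0]]]';python3 -m crank '[[[-1,0,0.15,0,0],[-1,0,0,0,0]]]'; python3 g.py
```

```text
time: 10.38
tool_pos: [0.5232, -0.1996, 0.1356]
tool_rot: [-0.705, 0.705, -0.055, 0.056]
contact_force: [0.1, 0.4, 4.3]
gripper_width: 0.456
time: 10.62
tool_pos: [0.5232, -0.1995, 0.134]
tool_rot: [-0.705, 0.705, -0.055, 0.056]
contact_force: [0.0, 0.0, 5.2]
gripper_width: 0.458
time: 10.88
tool_pos: [0.5232, -0.1996, 0.1326]
tool_rot: [-0.705, 0.705, -0.055, 0.056]
contact_force: [-0.1, -0.3, 5.2]
gripper_width: 0.453
t 10.88 pos [ 0.5232 -0.1996  0.1326] yaw -8.99 tilt [ 7.e-04 -1.e+00 -2.e-04] F [-0.1 -0.3  5.2] T [0.11 0.02 0.02] gw 0.453 q [-0.5  -0.02  1.86  0.    1.3  -1.91]
```

Spring felt: about 5 N at first, rising gently, with no side load, so the lugs are in the slots. Pushing on towards a depth of 15 mm.

```bash
python3 -m crank '[[[-1,0,0.15,0,0],[-1,0,0,0,0]]]'; python3 -m crank '[[[-1,0,0.15,0,0],[-1,0,0,0,0]]]';python3 -m crank '[[[-1,0,0.15,0,0],[-1,0,0,0,0]]]'; python3 g.py
```

```text
time: 11.12
tool_pos: [0.5233, -0.1995, 0.1313]
tool_rot: [-0.705, 0.705, -0.055, 0.056]
contact_force: [-0.7, 1.3, 5.6]
gripper_width: 0.455
time: 11.38
tool_pos: [0.5233, -0.1996, 0.1299]
tool_rot: [-0.705, 0.705, -0.055, 0.056]
contact_force: [0.2, 0.1, 6.4]
gripper_width: 0.457
time: 11.62
tool_pos: [0.5233, -0.1996, 0.1285]
tool_rot: [-0.705, 0.705, -0.055, 0.056]
contact_force: [-1.4, 0.6, 7.7]
gripper_width: 0.454
t 11.62 pos [ 0.5233 -0.1996  0.1285] yaw -8.98 tilt [ 9.e-04 -1.e+00 -2.e-04] F [-1.4  0.6  7.7] T [0.19 0.18 0.02] gw 0.454 q [-0.5  -0.02  1.86  0.    1.3  -1.91]
```

```bash
python3 -m crank '[[[-1,0,0.1,0,0],[-1,0,0,0,5],[-1,0,0,0,5]]]'; python3 g.py; python3 -m crank '[[[-1,0,0,0,5],[-1,0,0,0,5],[-1,0,0,0,0]]]'; python3 g.py
```

```text
time: 12.0
tool_pos: [0.5234, -0.1998, 0.1278]
tool_rot: [-0.697, 0.698, -0.117, 0.118]
contact_force: [-0.8, -0.4, 8.2]
gripper_width: 0.456
t 12.0 pos [ 0.5234 -0.1998  0.1278] yaw -19.14 tilt [ 1.4e-03 -1.0e+00 -6.0e-04] F [-0.8 -0.4  8.2] T [0.07 0.2  0.06] gw 0.456 q [-0.5  -0.01  1.86 -0.    1.3  -1.73]
time: 12.38
tool_pos: [0.5235, -0.2, 0.1279]
tool_rot: [-0.684, 0.685, -0.177, 0.178]
contact_force: [-0.3, 0.1, 7.4]
gripper_width: 0.457
t 12.38 pos [ 0.5235 -0.2     0.1279] yaw -29.02 tilt [ 2.e-03 -1.e+00 -5.e-04] F [-0.3  0.1  7.4] T [ 0.05  0.18 -0.01] gw 0.457 q [-0.5  -0.01  1.86 -0.    1.3  -1.56]
```

```bash
python3 -m crank '[[[-1,0,0,0,5],[-1,0,0,0,5],[-1,0,0,0,5],[-1,0,0,0,5],[-1,0,0,0,0]]]'; python3 g.py; python3 -m crank '[[[-1,0,0,0,5],[-1,0,0,0,5],[-1,0,0,0,0]]]'; python3 g.py; python3 -m crank '[[[-1,0,0,0,4],[-1,0,0,0,0]]]'; python3 g.py;
```

```text
time: 13.0
tool_pos: [0.5236, -0.2, 0.128]
tool_rot: [-0.643, 0.644, -0.293, 0.294]
contact_force: [-1.1, 1.0, 7.8]
gripper_width: 0.452
t 13.0 pos [ 0.5236 -0.2     0.128 ] yaw -49.01 tilt [ 2.2e-03 -1.0e+00  3.0e-04] F [-1.1  1.   7.8] T [ 0.04  0.1  -0.02] gw 0.452 q [-0.5  -0.02  1.86 -0.    1.3  -1.21]
time: 13.38
tool_pos: [0.5234, -0.2, 0.1279]
tool_rot: [-0.615, 0.616, -0.348, 0.349]
contact_force: [0.1, -0.0, 7.6]
gripper_width: 0.454
t 13.38 pos [ 0.5234 -0.2     0.1279] yaw -59.01 tilt [ 1.8e-03 -1.0e+00  4.0e-04] F [ 0.1 -0.   7.6] T [ 0.    0.22 -0.03] gw 0.454 q [-0.5  -0.02  1.86 -0.    1.3  -1.04]
time: 13.62
tool_pos: [0.5234, -0.1999, 0.1278]
tool_rot: [-0.603, 0.603, -0.369, 0.37]
contact_force: [-1.1, -0.5, 7.2]
gripper_width: 0.459
t 13.62 pos [ 0.5234 -0.1999  0.1278] yaw -63.0 tilt [ 1.7e-03 -1.0e+00  4.0e-04] F [-1.1 -0.5  7.2] T [ 0.03  0.17 -0.02] gw 0.459 q [-0.5  -0.02  1.86 -0.    1.3  -0.97]
```

Turned 54° so far; feeling for the stop in small steps.

```bash
for i in 1 2 3; do :; done; python3 -m crank '[[[-1,0,0,0,3],[-1,0,0,0,0]]]'; python3 g.py;python3 -m crank '[[[-1,0,0,0,2],[-1,0,0,0,0]]]'; python3 g.py;python3 -m crank '[[[-1,0,0,0,2],[-1,0,0,0,0]]]'; python3 g.py;python3 -m crank '[[[-1,0,0,0,2],[-1,0,0,0,0]]]'; python3 g.py
```

```text
time: 13.88
tool_pos: [0.5234, -0.1999, 0.1278]
tool_rot: [-0.593, 0.593, -0.385, 0.386]
contact_force: [-1.3, 0.4, 7.6]
gripper_width: 0.456
t 13.88 pos [ 0.5234 -0.1999  0.1278] yaw -66.0 tilt [ 1.6e-03 -1.0e+00  4.0e-04] F [-1.3  0.4  7.6] T [ 0.08  0.23 -0.01] gw 0.456 q [-0.5  -0.01  1.86 -0.    1.3  -0.92]
time: 14.12
tool_pos: [0.5234, -0.1999, 0.1278]
tool_rot: [-0.586, 0.586, -0.395, 0.396]
contact_force: [-0.1, 0.3, 8.4]
gripper_width: 0.455
t 14.12 pos [ 0.5234 -0.1999  0.1278] yaw -67.99 tilt [ 1.5e-03 -1.0e+00  5.0e-04] F [-0.1  0.3  8.4] T [-0.02  0.21  0.02] gw 0.455 q [-0.5  -0.02  1.86 -0.    1.3  -0.88]
time: 14.38
tool_pos: [0.5233, -0.2, 0.1278]
tool_rot: [-0.579, 0.58, -0.405, 0.406]
contact_force: [-0.8, -0.4, 7.5]
gripper_width: 0.457
t 14.38 pos [ 0.5233 -0.2     0.1278] yaw -69.98 tilt [ 1.8e-03 -1.0e+00  3.0e-04] F [-0.8 -0.4  7.5] T [-0.03  0.3   0.04] gw 0.457 q [-0.5  -0.01  1.86 -0.    1.3  -0.85]
time: 14.62
tool_pos: [0.5231, -0.2003, 0.1278]
tool_rot: [-0.572, 0.573, -0.415, 0.416]
contact_force: [-2.1, -1.9, 8.2]
gripper_width: 0.453
t 14.62 pos [ 0.5231 -0.2003  0.1278] yaw -71.97 tilt [ 2.2e-03 -1.0e+00 -4.0e-04] F [-2.1 -1.9  8.2] T [-0.19  0.37  0.09] gw 0.453 q [-0.5  -0.02  1.86 -0.    1.3  -0.81]
```

```bash
python3 -m crank '[[[-1,0,0,0,1.5],[-1,0,0,0,0]]]'; python3 g.py;python3 -m crank '[[[-1,0,0,0,1.5],[-1,0,0,0,0]]]'; python3 g.py
```

```text
time: 14.88
tool_pos: [0.5229, -0.2006, 0.1278]
tool_rot: [-0.566, 0.568, -0.422, 0.423]
contact_force: [-2.6, -1.5, 6.8]
gripper_width: 0.455
t 14.88 pos [ 0.5229 -0.2006  0.1278] yaw -73.46 tilt [ 2.7e-03 -1.0e+00 -9.0e-04] F [-2.6 -1.5  6.8] T [-0.42  0.53  0.19] gw 0.455 q [-0.5  -0.02  1.86 -0.    1.3  -0.79]
time: 15.12
tool_pos: [0.5229, -0.2007, 0.1278]
tool_rot: [-0.56, 0.562, -0.429, 0.431]
contact_force: [-2.7, -2.2, 6.4]
gripper_width: 0.452
t 15.12 pos [ 0.5229 -0.2007  0.1278] yaw -74.9 tilt [ 0.003  -1.     -0.0012] F [-2.7 -2.2  6.4] T [-0.43  0.56  0.46] gw 0.452 q [-0.5  -0.01  1.86 -0.    1.3  -0.76]
```

```bash
python3 -m crank '[[[-1,0,0,0,-2],[-1,0,-0.2,0,0],[-1,0,-0.2,0,0],[-1,0,0,0,0]]]'; python3 g.py; python3 - <<'E'
from h import *
a=grab_frame("scene");b=grab_frame("side")
A=cv2.resize(a["frame"][120:240,160:260],(400,480),interpolation=2);B=cv2.resize(b["frame"][215:335,260:360],(400,480),interpolation=2)
cv2.imwrite("pics/ins3.png",np.hstack([A,B])[:,:,::-1])
E
```

```text
time: 15.62
tool_pos: [0.5229, -0.2004, 0.1314]
tool_rot: [-0.568, 0.569, -0.42, 0.421]
contact_force: [-2.2, -2.6, 5.8]
gripper_width: 0.453
t 15.62 pos [ 0.5229 -0.2004  0.1314] yaw -72.98 tilt [ 2.2e-03 -1.0e+00 -8.0e-04] F [-2.2 -2.6  5.8] T [-0.7   0.49  0.1 ] gw 0.453 q [-0.5  -0.02  1.86 -0.    1.3  -0.79]
```

View pics/ins3.png

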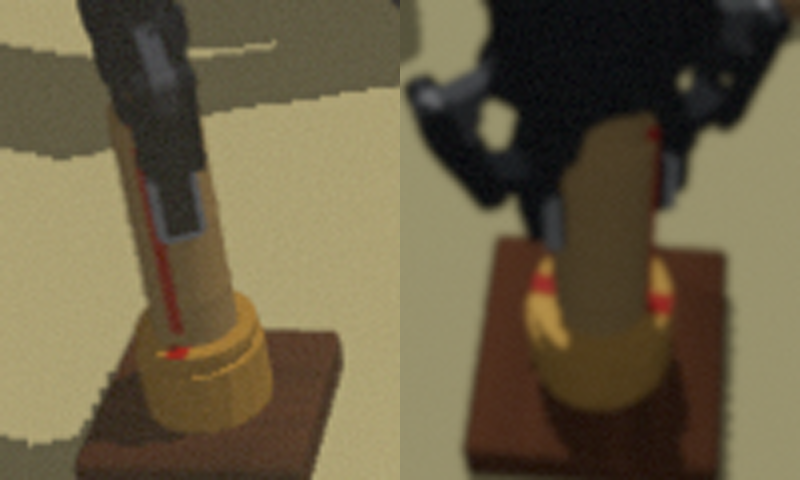

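```bash
python3 -m crank '[[[-1,0,-0.1,0,0],[-1,0,0,0,0]]]'; python3 -m crank '[[[-1,0,-0.1,0,0],[-1,0,0,0,0]]]'; python3 g.py
```

```text
time: 15.98
tool_pos: [0.5228, -0.2001, 0.132]
tool_rot: [-0.568, 0.569, -0.42, 0.421]
contact_force: [-1.8, -3.0, 3.6]
gripper_width: 0.455
time: 16.23
tool_pos: [0.5228, -0.1999, 0.1327]
tool_rot: [-0.568, 0.569, -0.42, 0.421]
contact_force: [-1.5, -4.6, 2.9]
gripper_width: 0.456
t 16.23 pos [ 0.5228 -0.1999  0.1327] yaw -72.98 tilt [ 1.e-03 -1.e+00 -7.e-04] F [-1.5 -4.6  2.9] T [-1.24  0.41  0.06] gw 0.456 q [-0.5  -0.02  1.86 -0.    1.31 -0.79]
```

```bash
python3 -m crank '[[[-0.1,0,0,0,0],[0.1,0,0,0,0],[0.3,0,0,0,0],[0.6,0,0,0,0],[1,0,0,0,0],[1,0,0,0,0],[1,0,0,0,0]]]'; python3 g.py; python3 - <<'E'
from h import *
a=grab_frame("scene");b=grab_frame("side")
A=cv2.resize(a["frame"][120:240,160:260],(400,480),interpolation=2);B=cv2.resize(b["frame"][215:335,260:360],(400,480),interpolation=2)
cv2.imwrite("pics/ins4.png",np.hstack([A,B])[:,:,::-1])
E
```

```text
time: 17.1
tool_pos: [0.523, -0.1994, 0.1328]
tool_rot: [0.569, -0.568, 0.421, -0.421]
contact_force: [-0.4, -0.6, -0.4]
gripper_width: 1.002
t 17.1 pos [ 0.523  -0.1994  0.1328] yaw -72.98 tilt [-1.e-04 -1.e+00  1.e-04] F [-0.4 -0.6 -0.4] T [-0.03  0.03  0.02] gw 1.002 q [-0.5  -0.02  1.86  0.    1.31 -0.79]
```

View pics/ins4.png

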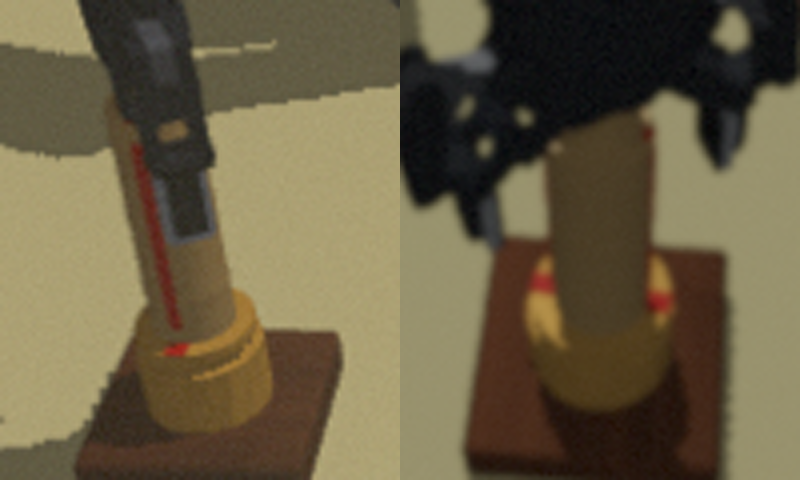

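Released: the tube stands. Retreating straight up, then checking the height and the turn.

```bash
python3 -m crank '[[[1,0,-2,0,0],[1,0,-4,0,0],[1,0,-4,0,0],[1,0,-4,0,0],[1,-4,-2,0,0],[1,-5,0,0,0],[1,-5,0,0,0],[1,0,0,0,0]]]'; python3 g.py; python3 - <<'E'
from h import *
a=grab_frame("scene");b=grab_frame("side");np.save("/tmp/a2.npy",a,allow_pickle=True);np.save("/tmp/b2.npy",b,allow_pickle=True)
cv2.imwrite("pics/s5.png",a["frame"][:,:,::-1])
A=cv2.resize(a["frame"][120:240,160:260],(400,480),interpolation=2);B=cv2.resize(b["frame"][215:335,260:360],(400,480),interpolation=2)
cv2.imwrite("pics/ins5.png",np.hstack([A,B])[:,:,::-1])
E
```

```text
time: 18.2
tool_pos: [0.4816, -0.0633, 0.295]
tool_rot: [0.57, -0.569, 0.418, -0.42]
contact_force: [-0.1, -1.0, 0.3]
gripper_width: 1.0
t 18.2 pos [ 0.4816 -0.0633  0.295 ] yaw -72.77 tilt [ 0.0014 -1.      0.0029] F [-0.1 -1.   0.3] T [0.03 0.01 0.09] gw 1.0 q [-0.28 -0.32  1.85  0.    1.61 -0.59]
```

View pics/ins5.png

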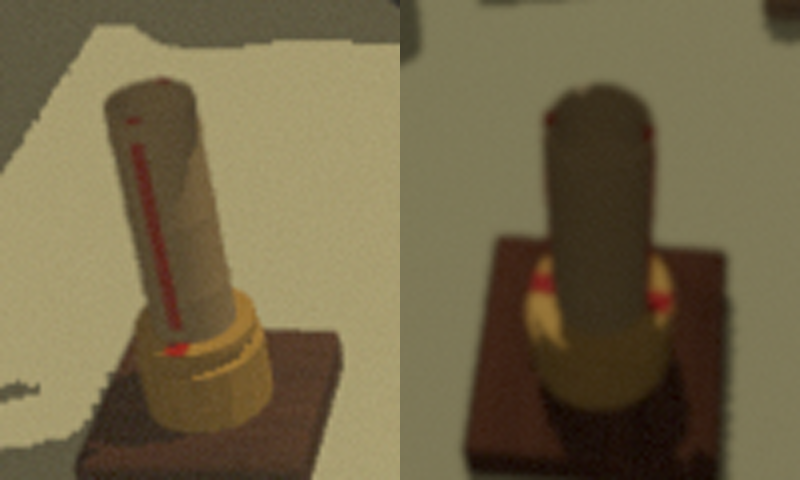

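View pics/s5.png

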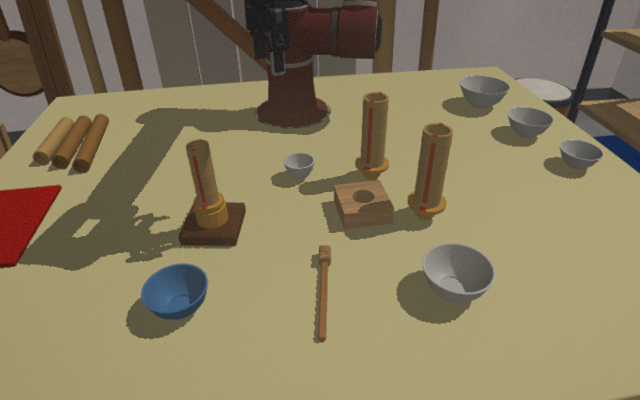

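```bash
python3 - <<'E'
from h import *
a=np.load("/tmp/a2.npy",allow_pickle=True).item();b=np.load("/tmp/b2.npy",allow_pickle=True).item()
S=lambda x,y:(160+x/4-.4,120+y/4-.4);D=lambda x,y:(260+(x-400)/4-.4,215+y/4-.4)
s1,s2=S(134,121),S(165,79);d1,d2=D(551,119),D(649,133)
m=tri(a,np.mean([s1,s2],0),b,np.mean([d1,d2],0));print("rim",m)
for i,j in((s1,d2),(s2,d1)):print(tri(a,i,b,j))
for f,p,q in((a,s1,s2),(b,d2,d1)):
  P,Q=onz(f,*p,.19),onz(f,*q,.19);print(np.degrees(np.arctan2(*(P-Q)[[1,0]])),np.linalg.norm(P-Q))
P,Q=onz(b,*D(541,284),.071),onz(b,*D(660,302),.071);print("collar",np.degrees(np.arctan2(*(Q-P)[[1,0]])),np.linalg.norm(P-Q),(P+Q)/2)
print(proj(a,np.array([.5225,-.201,.190])),np.mean([s1,s2],0),proj(a,np.array([.5225,-.201,.183])))
E
```

```text
rim (array([ 0.52165694, -0.20141005,  0.19074516]), np.float64(0.0004998523845651383))
(array([ 0.53892985, -0.2061779 ,  0.19065968]), np.float64(0.0009563444790702055))
(array([ 0.50419044, -0.19650549,  0.19095673]), np.float64(0.0003202149185352209))
-15.34691561759839 0.03758202311938176
-14.904841770786724 0.03574321025040713
collar -14.73817590798961 0.050724685974137436 [ 0.52081845 -0.20098011  0.071     ]
[197.34119027 145.08270665] [196.975 144.6  ] [198.06626593 148.5591586 ]
```

```bash
python3 -c "
from plant import *
print(job_done())"
```

```text
the job is handed in; nothing more can be done
None
```

The tube stands upright and locked in the foot ring, and I handed the job in at about 18 s on the robot's clock; no verdict comes back.

**What I did:** I took the smallest tube out of the wooden rest and lined its lugs up with the slots, which measured about 49° in world axes. I pushed in against the spring to about 15 mm. I turned it clockwise about 66° at the tool until the torque showed the stop, eased up, opened the gripper and backed off.

**Last checks:**
- **Height:** the top rim measured 190.7 mm above the table, against 190 mm expected when sprung up into the catch.
- **Upright:** the rim centre was within about 1 mm of the ring's axis.
- **Turn:** the stripes lay at about -15°, which is 64° clockwise of the slots and so at the stop.
- **Forces:** the highest reading at the wrist was about 8 N.
- **Bowls and beater:** the final scene picture shows them where they were. I checked this by eye, not by measurement.

**Where measurements disagreed:** the first approach had the tube about 3 mm off to the side of the ring; I saw this in the pictures and corrected it before inserting. Readings of the lug direction in the rest varied by about 4°, within the 5° that the slots allow.

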